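Clear two offcuts into the bench waste bin through its sprung flap

TASK

Clear the two sawn offcuts (the stepped block end and the round branch end) off the carving bench: lay both in the throat of the waste bin so that they rest on its closed flap, then push the flap down with the gripper and hold it open until both have slid into the bin, and let go so that it swings fully shut. Leave the carved pieces, the palm gouge and the sanding block where they lie.

Things in the scene. Friction and masses are not known exactly. Their poses are not given: they have to be found in the camera images.
- bin: Waste bin of grey-painted sheet steel, fixed to the bench, 250 (its x) by 252 (its y) by 225 mm high. Origin: centre of its underside; its front (drawer handle, standing out 26 mm) faces its -x. Its top is an open throat between two upright side walls 4 mm thick, tops 225 mm high, inner faces at y = -122 and +122 mm. Inside it is hollow down to its floor, 12 mm above the bench.
- lip (a point): Middle of the throat's front lip, in the bin's frame x = -121, y = 0, z = 223 mm. From here a fixed smooth steel slope falls at 45 degrees towards the bin's +x, down to the point throat.
- throat (a point): Foot of the slope at mid-width, in the bin's frame x = -45, y = 0, z = 147 mm; axes as the bin's. Here the slope meets the free edge of the shut flap: together they make a V-shaped trough along y, open above, with room for both offcuts side by side. A part laid level rests across the V centred 8 mm to +x of here: underside 23 mm above here if 62 mm long in x, 16 mm if 44 mm.
- flap_hinge (a point): Middle of the flap's hinge rod, in the bin's frame x = 53, y = 0, z = 202 mm; axes as the bin's, the hinge lies along y. Between it and the bin's back a flat deck closes the top, 208 mm high.
- flap_edge (a point): Middle of the flap's free edge, 110 mm from the hinge; moves with the flap. The flap is a plain aluminium plate, 238 mm wide, 4 mm thick; shut, it slopes from the hinge down towards the bin's front, 30 degrees below level.
- flap (a joint): Angle q of the sprung flap, rad: 0 shut, positive as it swings down and back under its hinge (1.05 hangs straight down, stop at 1.2). The gap between slope foot and flap is about 110 mm x sin q. Springs shut it: 0.3 N m at the start, 0.45 N m at 0.6 rad, that is 5 to 8 N pressed 60 mm from the hinge. The offcuts are too light to open it; let go, it swings shut.
- block_offcut: Stepped block end of pale wood, sawn flat on all faces: lower layer 62 (x) by 40 (y) by 16 mm, upper layer 40 by 40 by 14 mm over its -x end (x from -31 to +9 mm), 30 mm high in all, about 40 g. Origin: centre of its underside, z up. Lies flat on the bench; easily gripped across its 40 mm.
- round_offcut: Sawn end of a round branch: upright disc 44 mm in diameter and 30 mm high, pale sawn faces, thin dark bark, about 36 g. Origin: centre of its underside, z along its axis.
- carved_arm: Bystander: carved puppet forearm with hand, 91 mm long (along x), 28 mm high. Origin: underside, near the middle.
- carved_foot: Bystander: carved puppet foot with a round ankle stub at one end, 78 mm long (along x), 34 mm wide, 62 mm high. Origin: centre of its underside.
- palm_gouge: Bystander: short carving gouge, mushroom-shaped wooden handle and thin steel blade, 117 mm long (along x), 32 mm high. Origin: underside, near the middle.
- sanding_block: Bystander: sanding block, cork sole under a wooden back with rounded edges, 72 (x) by 38 by 28 mm. Origin: centre of its underside.

How it is judged:
On the way, in this order (a step that is already met when the one before it is completed fails the run):
1. both offcuts lie released and still in the throat, above the shut flap (x of block_offcut in the frame of bin between -0.125 and 0.06 m and y of block_offcut in the frame of bin between -0.125 and 0.125 m and z of block_offcut in the frame of bin between 0.14 and 0.235 m and linear speed of each of block_offcut, round_offcut below 0.03 m/s and contact force between the fingers and block_offcut below 0.05 N and x of round_offcut in the frame of bin between -0.125 and 0.06 m and y of round_offcut in the frame of bin between -0.125 and 0.125 m and z of round_offcut in the frame of bin between 0.14 and 0.235 m and contact force between the fingers and round_offcut below 0.05 N and value of joint flap below 0.12 rad), for 0.2 s.
2. the flap is held well open (more than 0.3 rad) by the gripper and both offcuts have passed through into the bin (x of block_offcut in the frame of bin between -0.125 and 0.125 m and y of block_offcut in the frame of bin between -0.125 and 0.125 m and z of block_offcut in the frame of bin between -0.01 and 0.115 m and x of round_offcut in the frame of bin between -0.125 and 0.125 m and y of round_offcut in the frame of bin between -0.125 and 0.125 m and z of round_offcut in the frame of bin between -0.01 and 0.115 m and value of joint flap above 0.3 rad and contact force between the fingers and bin above 0.5 N), for 0.2 s.
At the end, for the whole second after the job is handed in: Both offcuts lie still inside the bin, below the flap (origins within the bin's walls and less than 115 mm above the bench); the flap is shut (within 0.05 rad); the carved arm and foot, palm gouge and sanding block are within 30 mm of where they began (x of block_offcut in the frame of bin between -0.125 and 0.125 m and y of block_offcut in the frame of bin between -0.125 and 0.125 m and z of block_offcut in the frame of bin between -0.01 and 0.115 m and x of round_offcut in the frame of bin between -0.125 and 0.125 m and y of round_offcut in the frame of bin between -0.125 and 0.125 m and z of round_offcut in the frame of bin between -0.01 and 0.115 m and linear speed of each of block_offcut, round_offcut below 0.03 m/s and value of joint flap below 0.05 rad and distance of each of carved_arm, carved_foot, palm_gouge, sanding_block from where it was at the start of the episode below 0.03 m); the robot touches nothing.
It fails at once if a carved piece or a tool is knocked more than 30 mm from its place (distance of any of carved_arm, carved_foot, palm_gouge, sanding_block from where it was at the start of the episode above 0.03 m).
It also fails if it takes over 70 s, if anything falls off the work surface, if the arm or the gripper's body presses on something with over 40 N, if the wrist force passes 120 N, or if a joint passes its speed limit or range.

ROBOT

A 6-joint arm with a two-finger parallel gripper is mounted at the origin on the work surface. World frame = base frame: x ahead of the robot, y to its left, z up, the work surface at z = 0. Lengths are in m, angles in rad, forces in N, time in s.
With the tool pointing down it reaches from about 0.3 to 0.775 m from the base axis. Payload 14.6 kg.
Tool frame: the origin (TCP) lies on the centre line of the jaws, within the pads' length; the fingertips stand 25 mm ahead of it and the grasp point (between the pads) lies 6 mm ahead of it (ctrl.tip_reach is the distance from the TCP to the fingertips, in m); z points along the fingers, y is the line along which they close (so a half turn about z gives the same grasp; the last joint's range is limited). The gripper opens to 94 mm and grips with 3 to 60 N. Pads are 16 mm wide; open, the fingers measure 119 mm over their backs; the gripper's body (75 mm by 177 mm) begins 78 mm behind the grasp point.
Start: joints at [1.161, 0.3, 1.521, -0, 1.321, -0.067], TCP at [0.185, 0.518, 0.201] pointing down, gripper open.
Joint ranges: [-3.03, 3.03], [-0.79, 2.21], [0.23, 2.52], [-1.04, 4.18], [0, 3.07], [-2.55, 2.55]. Speed limits (rad/s): [2.22, 2.22, 2.57, 3.14, 3.14, 3.14].

INTERFACE

Orientations are given as [roll, pitch, yaw] about the fixed x, y, z axes, in that order (R = Rz(yaw) Ry(pitch) Rx(roll)).
In Python, from station import ctrl gives the robot as it stands. The module is installed in compiled form; this text tells all that it offers.
- The arm moves only by the tool apply_moves, never from a script. Its argument "deltas" is a list of rows, each a list of 7 numbers: the closure in counts, from 0 (fully open) to 255 (shut), then the shift along the world's x, y, z in cm, then the turn, a rotation vector about the world's x, y, z in rad. In form: [[jaw, tx, ty, tz, ax, ay, az], ...]. A call has 1 to 10 rows; each row shifts and turns the commanded pose from where the row before left it; what a row does not reach is not made up. A row lasts 1/10 s, in which the tool goes at most 50 mm and 8.59 degrees, less where a joint would pass 70% of its speed; a pose out of reach is approached as far as the arm can. A call with a gripper value outside its range is refused whole. The fingers move at their own pace and stop on an object; "grip_force" is the grip in N (left out, the last holds). Time passes only in rows, so rows that do not move let the fingers close. It gives the time, the measured TCP pose, the force, the opening and the grip force at its end, in the units of the state.
- ctrl.get_obs(): the state, without advancing time (a new reading comes with each control period).
- ctrl.camera(name): name is "side" or "top" or "wrist"; returns a dict with "img" (420x560x3 uint8, red, green, blue), "K" (3x3 intrinsics, pixels), "pose" (4x4, takes a point from camera to world coordinates); the wrist camera has in their place "hand_eye" (4x4, takes a point from camera to tool coordinates, whose origin is the TCP and whose axes are the flange's). Camera axes: x right, y up, looking along -z (the intrinsics and any distortion apply to the point x, -y, -z); pixel columns grow to the right and rows downward; lengths in m; the calibration is good to about 2 mm. A picture is of the moment at which its call begins: read the wrist's pose just before it. There is no depth.
- ctrl.hand_in(): hands the job in; it is judged then, once.
The state is a dict: "time_s": time; "qpos": joint angles; "joint_vel": joint speeds; "tau": joint torques, N m; "ee_pos": TCP position; "eef_rot": TCP orientation; "force": force on the tool from outside, world axes, zero at the start; "moment": the same for the moment, N m; "grip_width": finger opening in m; "grip_force": force on a finger pad.
Only numpy, scipy, OpenCV 4.12 (cv2) and the standard library are available. Lean on these libraries where they do the work, as an engineer would, in place of code of your own. Each camera call takes 0.05 s, during which the arm holds its last target. There are 200 camera calls.

## Working session

There is one attempt and no reset: what is moved stays moved. The work goes in short steps, Python scripts to look and compute and a tool call to move; the robot and the scene stay as the last step left them, time stands still between calls to the robot, and variables do not carry over. Pictures are saved under pics/ and viewed, at most 10 in all, crops included, and the job is handed in when it is done.

Besides the shell and the picture viewer there is one more tool, called after ">>>" as name(argument=value, ...), one argument or row to a line, values as JSON. apply_moves: Moves the arm, as the interface text tells. Its arguments: {"type":"object","properties":{"deltas":{"type":"array"},"grip_force":{"type":"number"}},"required":["deltas"]}

```bash
mkdir -p pics; cat > h.py <<'E'
import numpy as np, cv2
from station import ctrl
def ray(c,u,v,pose=None):
    P=c['pose'] if pose is None else pose
    K=c['K']; d=np.array([(u-K[0,2])/K[0,0],-(v-K[1,2])/K[1,1],-1.])
    return P[:3,3],P[:3,:3]@d
def onz(c,u,v,z,pose=None):
    o,d=ray(c,u,v,pose); return o+d*(z-o[2])/d[2]
def proj(c,p,pose=None):
    P=c['pose'] if pose is None else pose
    q=P[:3,:3].T@(np.asarray(p)-P[:3,3]); K=c['K']
    return K[0,0]*q[0]/-q[2]+K[0,2], K[1,1]*-q[1]/-q[2]+K[1,2]
E
python3 - <<'E'
from h import *
for n in('top','side'):
    c=ctrl.camera(n); cv2.imwrite(f'pics/{n}0.png',c['img'][:,:,::-1]); print({k:(v.tolist() if hasattr(v,'tolist') else v) for k,v in c.items() if k!='img'})
o=ctrl.get_obs();print(o)
E
```

```text
{'K': [[419.8977533510696, 0.0, 279.2825597465334], [0.0, 419.8977533510696, 216.05096860468407], [0.0, 0.0, 1.0]], 'pose': [[0.006578439948457716, 0.9990694490105194, -0.04262581590611594, 0.49148409103026564], [-0.9999332617073066, 0.006167321977907525, -0.009769148939827502, 0.03827890315735859], [-0.00949717111735113, 0.042687236891585864, 0.9990433441784844, 1.3112432400593639], [0.0, 0.0, 0.0, 1.0]]}
{'K': [[381.6195267730805, 0.0, 274.6844071508296], [0.0, 381.6195267730805, 208.17110581001737], [0.0, 0.0, 1.0]], 'pose': [[0.7172899834395351, 0.3772010456062928, -0.5858450741030695, 0.03296587625084396], [-0.696578300399052, 0.36823222437451253, -0.6157789378871015, -0.495013708603053], [-0.016545424457522728, 0.8497790301753262, 0.5268793493806739, 0.5930470702283567], [0.0, 0.0, 0.0, 1.0]]}
{'time_s': 0.1, 'qpos': array([ 1.16140344e+00,  3.00396808e-01,  1.52150250e+00,  9.87065408e-07,
        1.32070928e+00, -6.66158508e-02]), 'joint_vel': array([ 0.00166709, -0.00094459, -0.00184286, -0.00055373, -0.00115705,
        0.00073258]), 'tau': array([ 2.24685687e-04, -5.32644081e+01, -3.53287947e+01,  7.09544308e-02,
        2.34668056e-02, -8.53953452e-05]), 'ee_pos': array([0.18477384, 0.51778321, 0.20076033]), 'eef_rot': array([-3.14057903e+00, -6.85813841e-05,  2.79881534e+00]), 'force': array([-0.38153226, -1.2041156 , -0.03397497]), 'moment': array([-0.05087131, -0.02328158, -0.03691499]), 'grip_force': 0.0, 'grip_width': 0.09424035038173903}
```

View pics/top0.png

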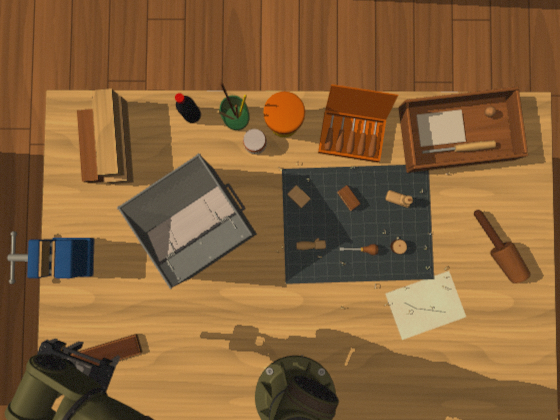

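View pics/side0.png

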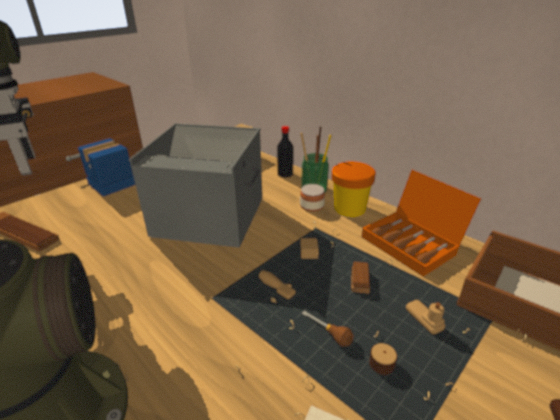

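The top view shows the bin with rim corners near (200,155), (120,207), (172,287), (256,233) and its handle at (235,195). The block offcut is at (299,196) and the round offcut at (400,246). Next I'll measure these.

```bash
python3 - <<'E'
from h import *
c=ctrl.camera('top'); im=c['img']
a=cv2.resize(im[145:295,110:265],None,fx=4,fy=4,interpolation=cv2.INTER_CUBIC)[:600,:]
b=cv2.resize(im[180:212,283:315],None,fx=5.6,fy=5.6,interpolation=cv2.INTER_CUBIC)
d=cv2.resize(im[230:262,384:416],None,fx=5.6,fy=5.6,interpolation=cv2.INTER_CUBIC)
o=np.zeros((600,800,3),np.uint8); o[:a.shape[0],:620]=a; o[:179,621:800]=b; o[200:379,621:800]=d
cv2.imwrite('pics/crop0.png',o[:,:,::-1])
for p in [(200,155),(120,207),(172,287),(256,233)]: print(onz(c,*p,.225).round(4))
hsv=cv2.cvtColor(im,cv2.COLOR_RGB2HSV)
for (x,y) in[(299,196),(400,246)]:
    s=im[y-18:y+18,x-18:x+18].astype(int); m=((s[:,:,0]-s[:,:,2])>25).astype(np.uint8)
    cs=max(cv2.findContours(m,0,1)[0],key=cv2.contourArea); r=cv2.minAreaRect(cs)
    print(r, r[0][0]+x-18,r[0][1]+y-18, onz(c,r[0][0]+x-18,r[0][1]+y-18,.03))
    bx=cv2.boxPoints(r)+[x-18,y-18]; print(np.array([onz(c,*q,.02)[:2] for q in bx]).round(4).tolist())
E
```

```text
[0.6961 0.2569 0.225 ]
[0.5588 0.4634 0.225 ]
[0.3531 0.3242 0.225 ]
[0.4936 0.1088 0.225 ]
((17.250001907348633, 17.75), (19.798988342285156, 13.435027122497559), 45.0) 298.25000190734863 195.75 [ 0.60866969 -0.00681117  0.03      ]
[[0.6163, 0.0291], [0.6459, -0.0001], [0.6028, -0.0434], [0.5733, -0.0143]]
((16.750001907348633, 18.25), (15.55634880065918, 14.849242210388184), 45.0) 398.75000190734863 246.25 [ 0.45660294 -0.31259242  0.03      ]
[[0.4569, -0.2825], [0.4892, -0.3147], [0.4558, -0.3481], [0.4235, -0.3159]]
```

View pics/crop0.png

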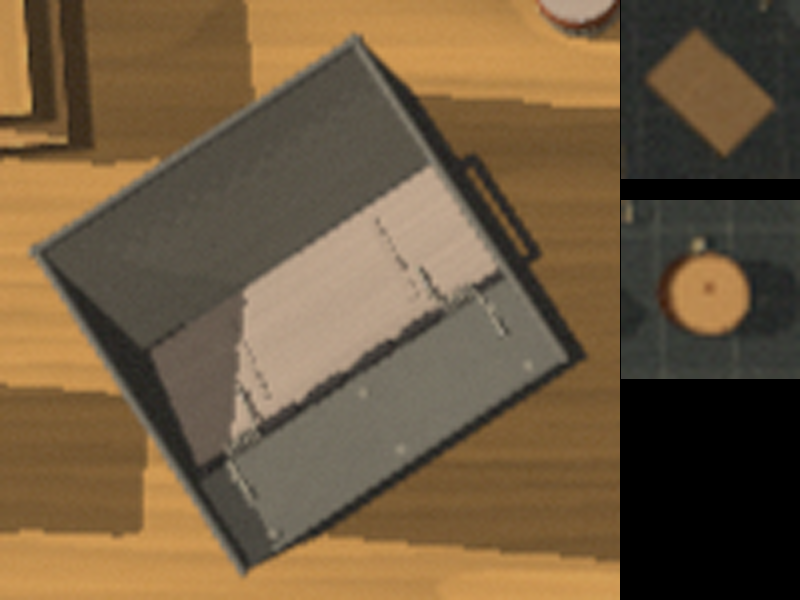

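The V's direction fits the slope being on the upper-left edge, but the handle appears on the upper-right edge. I'll check the bin from close above with the wrist camera.

>>> apply_moves(
  deltas=[
    [0,0,0,5,0,0,0],
    [0,0,0,5,0,0,0],
    [0,0,0,5,0,0,0],
    [0,0,0,5,0,0,0],
    [0,3.5,-3,2,0,0,0],
    [0,3.5,-3,2,0,0,0],
    [0,3.5,-3,0,0,0,0],
    [0,3.5,-3,0,0,0,0],
    [0,3.5,-3,0,0,0,0],
    [0,3.5,-3,0,0,0,0],
  ],
)

```text
time_s: 1.15
ee_pos: [0.3956, 0.3368, 0.441]
eef_rot: [-3.141, -0.0, 2.799]
force: [-0.5, -0.8, -0.1]
grip_width: 0.0942
grip_force: 0.0
```

```bash
cat >> h.py <<'E'
from scipy.spatial.transform import Rotation as Ro
def wrist():
    o=ctrl.get_obs(); c=ctrl.camera('wrist')
    T=np.eye(4); T[:3,:3]=Ro.from_euler('xyz',o['eef_rot']).as_matrix(); T[:3,3]=o['ee_pos']
    c['pose']=T@c['hand_eye']; return c,o
E
python3 - <<'E'
from h import *
c,o=wrist(); cv2.imwrite('pics/w1.png',c['img'][:,:,::-1]); print(c['hand_eye'].round(3),c['K'].round(1).tolist(),o['ee_pos'],o['eef_rot'],c['pose'].round(3), [k for k in c])
s=ctrl.camera('side'); cv2.imwrite('pics/s1.png',cv2.resize(s['img'][110:250,125:275],None,fx=4,fy=4)[:,:,::-1])
E
```

```text
[[ 0.     0.965  0.263  0.077]
 [ 1.     0.    -0.001  0.   ]
 [-0.001  0.263 -0.965 -0.183]
 [ 0.     0.     0.     1.   ]] [[369.4, 0.0, 282.8], [0.0, 369.4, 211.2], [0.0, 0.0, 1.0]] [0.39561137 0.33680171 0.44098053] [-3.14149431e+00 -1.37708515e-04  2.79889323e+00] [[ 0.336 -0.909 -0.247  0.323]
 [ 0.942  0.324  0.088  0.363]
 [ 0.001 -0.262  0.965  0.624]
 [ 0.     0.     0.     1.   ]] ['img', 'K', 'hand_eye', 'pose']
```

View pics/w1.png

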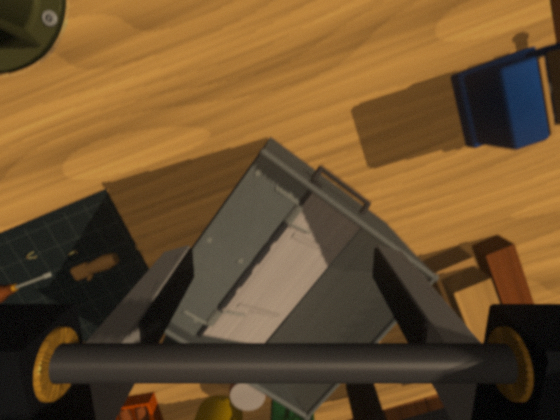

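View pics/s1.png

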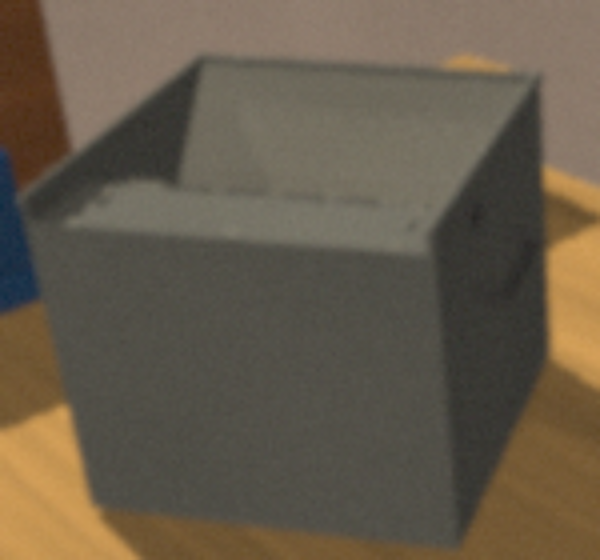

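The crop and side view settle it. The slope is on the far-left edge A–B, the deck is on the near-right edge, and the handles on the other walls are carrying handles. The bin is centred at about (0.525, 0.288) with its x-axis at about -146°. Now I'll go to the block.

>>> apply_moves(
  deltas=[
    [0,2.1,-3.4,-0.4,0,0,-0.14],
    [0,2.1,-3.4,-0.4,0,0,-0.14],
    [0,2.1,-3.4,-0.4,0,0,-0.14],
    [0,2.1,-3.4,-0.4,0,0,-0.14],
    [0,2.1,-3.4,-0.4,0,0,-0.14],
    [0,2.1,-3.4,-0.4,0,0,-0.14],
    [0,2.1,-3.4,-0.4,0,0,-0.14],
    [0,2.1,-3.4,-0.4,0,0,-0.14],
    [0,2.1,-3.4,-0.4,0,0,-0.14],
    [0,2.1,-3.4,-0.4,0,0,-0.14],
  ],
)

```text
time_s: 2.25
ee_pos: [0.6051, -0.0026, 0.4007]
eef_rot: [-3.141, -0.0, 1.393]
force: [-0.1, 0.1, -0.4]
grip_width: 0.0939
grip_force: 0.0
```

>>> apply_moves(
  deltas=[
    [0,0,0,-4,0,0,-0.12],
    [0,0,0,-4,0,0,-0.12],
    [0,0,0,-4,0,0,-0.12],
    [0,0,0,-4,0,0,-0.12],
    [0,0,0,-4,0,0,-0.11],
    [0,0,0,-4,0,0,0],
    [0,0,0,0,0,0,0],
    [0,0,0,0,0,0,0],
  ],
)

```text
time_s: 3.05
ee_pos: [0.6048, -0.0013, 0.1621]
eef_rot: [3.142, -0.0, 0.81]
force: [0.6, 1.4, -0.2]
grip_width: 0.0938
grip_force: 0.0
```

```bash
python3 - <<'E'
from h import *
c,o=wrist(); im=c['img']; cv2.imwrite('pics/w2.png',im[:,:,::-1]); print(o['ee_pos'],o['eef_rot'],o['qpos'].round(2))
print(proj(c,[.609,-.007,.03]))
E
```

```text
[ 0.60479746 -0.00131568  0.16212972] [ 3.14157426e+00 -1.15960993e-04  8.09600296e-01] [-0.06  0.45  1.4   0.    1.28  0.7 ]
(np.float64(291.28056998363155), np.float64(202.28343032754196))
```

View pics/w2.png

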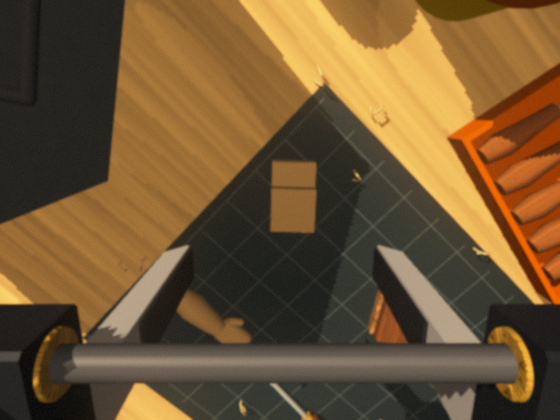

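The block lies at (271–316, 161–233), well aligned with the jaws. Its upper layer is rows 188–233.

```bash
python3 - <<'E'
from h import *
c,o=wrist()
a=onz(c,293.5,210.5,.03);b=onz(c,294,162,.016);t=onz(c,293.5,233,.03);l=onz(c,271,210,.03);r=onz(c,316.5,210,.03)
print('upper ctr',a,'low end',b,'upper end',t,'len',np.linalg.norm((b-t)[:2]),'w',np.linalg.norm(r-l),'centre',(b+t)/2, 'ang',np.degrees(np.arctan2(*(b-t)[1::-1])))
print('w ang',np.degrees(np.arctan2(*(r-l)[1::-1])))
E
```

```text
upper ctr [ 0.60600473 -0.0142303   0.03      ] low end [0.63478268 0.01518427 0.016     ] upper end [ 0.59162905 -0.0295456   0.03      ] len 0.06215301383877175 w 0.04033319090364006 centre [ 0.61320587 -0.00718067  0.023     ] ang 46.027516788232425
w ang -43.635005664154946
```

>>> apply_moves(
  deltas=[
    [0,0.4,-1,0,0,0,0],
    [0,0,0,-4,0,0,0],
    [0,0,0,-4,0,0,0],
    [0,0,0,-3,0,0,0],
    [0,0,0,-2.2,0,0,0],
    [0,0,0,0,0,0,0],
    [0,0,0,0,0,0,0],
  ],
  grip_force=12,
)

```text
time_s: 3.85
ee_pos: [0.6094, -0.0122, 0.0305]
eef_rot: [3.14, -0.001, 0.809]
force: [-0.6, -0.1, -0.3]
grip_width: 0.0941
grip_force: 0.0
```

>>> apply_moves(
  deltas=[
    [255,0,0,0,0,0,0],
    [255,0,0,0,0,0,0],
    [255,0,0,0,0,0,0],
    [255,0,0,0,0,0,0],
    [255,0,0,0,0,0,0],
    [255,0,0,0,0,0,0],
    [255,0,0,0,0,0,0],
    [255,0,0,0,0,0,0],
  ],
)

```text
time_s: 4.65
ee_pos: [0.6085, -0.0117, 0.029]
eef_rot: [-3.142, 0.0, 0.809]
force: [-0.6, -0.2, -0.2]
grip_width: 0.0332
grip_force: 0.0
```

>>> apply_moves(
  deltas=[
    [255,0,0,0,0,0,0],
    [255,0,0,0,0,0,0],
  ],
)

```text
time_s: 4.85
ee_pos: [0.6085, -0.0117, 0.029]
eef_rot: [-3.142, 0.0, 0.809]
force: [-0.2, -0.0, -0.5]
grip_width: 0.0174
grip_force: 0.0
```

```bash
python3 - <<'E'
from h import *
c,o=wrist(); cv2.imwrite('pics/w3.png',c['img'][:,:,::-1])
E
```

```text
(no output)
```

View pics/w3.png

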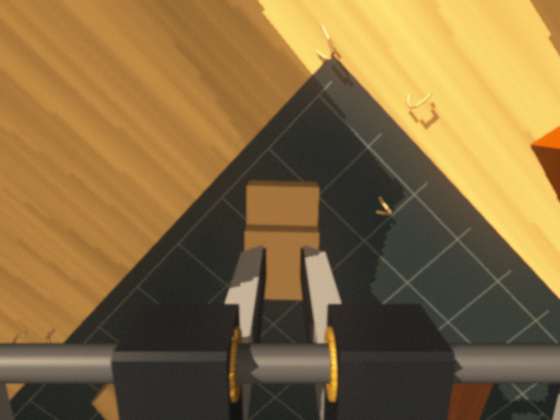

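The jaws closed without touching the block. The fingers appear over its silhouette, with the block at columns 246–320 and rows 183–300. I'll check the geometry using both views.

```bash
python3 - <<'E'
from h import *
print('tip_reach',ctrl.tip_reach)
c,o=wrist()
u=lambda a,th,z:(np.array([.6132,-.0072])+np.array([np.cos(th),np.sin(th)])*a)
th=np.radians(46)
for a,z in[(31,.016),(9,.03),(-31,.03)]:
  for b in(-20,20):
    p=np.array([.6132,-.0072])+np.array([np.cos(th),np.sin(th)])*a/1e3+np.array([-np.sin(th),np.cos(th)])*b/1e3
    print(a,b,np.round(proj(c,[*p,z])))
R=Ro.from_euler('xyz',o['eef_rot']).as_matrix()
for d in(.006,.025): print('axis',d,proj(c,o['ee_pos']+R@[0,0,d]))
t=ctrl.camera('top');print('top', proj(t,[.6132,-.0072,.02]))
E
```

```text
tip_reach 0.025
31 -20 [321. 186.]
31 20 [247. 185.]
9 -20 [323. 233.]
9 20 [246. 232.]
-31 -20 [320. 302.]
-31 20 [247. 302.]
axis 0.006 (np.float64(283.45762369569167), np.float64(255.24334094061936))
axis 0.025 (np.float64(283.4345322164142), np.float64(243.2269439089789))
top (np.float64(298.2674320457879), np.float64(194.58098301172893))
```

>>> apply_moves(
  deltas=[
    [0,0,0,0,0,0,0],
    [0,0,0,0,0,0,0],
    [0,0,0,0,0,0,0],
    [0,0,0,0,0,0,0],
    [0,0,0,0,0,0,0],
    [0,0,0,0,0,0,0],
    [0,0,0,0,0,0,0],
    [0,0,0,0,0,0,0],
    [0,0,0,0,0,0,0],
  ],
)

```text
time_s: 5.9
ee_pos: [0.6085, -0.0117, 0.029]
eef_rot: [-3.142, 0.0, 0.809]
force: [-0.3, 0.3, 0.8]
grip_width: 0.0741
grip_force: 0.0
```

```bash
python3 - <<'E'
from h import *
s=ctrl.camera('side')
o=ctrl.get_obs(); print(o['ee_pos'],o['grip_width'],o['force'])
R=Ro.from_euler('xyz',o['eef_rot']).as_matrix()
x0,y0=230,150
a=cv2.resize(s['img'][y0:y0+120,x0:x0+160],None,fx=5,fy=5,interpolation=cv2.INTER_CUBIC)
for d in(-.005,.025):
  for sg in(-1,1):
    u,v=proj(s,o['ee_pos']+R@[0,sg*o['grip_width']/2,d]); print(d,sg,u,v)
    cv2.circle(a,(int((u-x0)*5),int((v-y0)*5)),4,(0,255,0) if d>0 else (255,0,0),1)
cv2.imwrite('pics/s3.png',a[:,:,::-1])
E
```

```text
[ 0.60851575 -0.01171854  0.02903772] 0.07780384748525548 [-0.26469163 -0.73564669 -0.44823536]
-0.005 -1 293.79366958097523 241.30727794592022
-0.005 1 325.74165301668603 240.7147946416976
0.025 -1 293.67436591897433 251.04623910181672
0.025 1 325.08800484346386 250.46469699191184
```

View pics/s3.png

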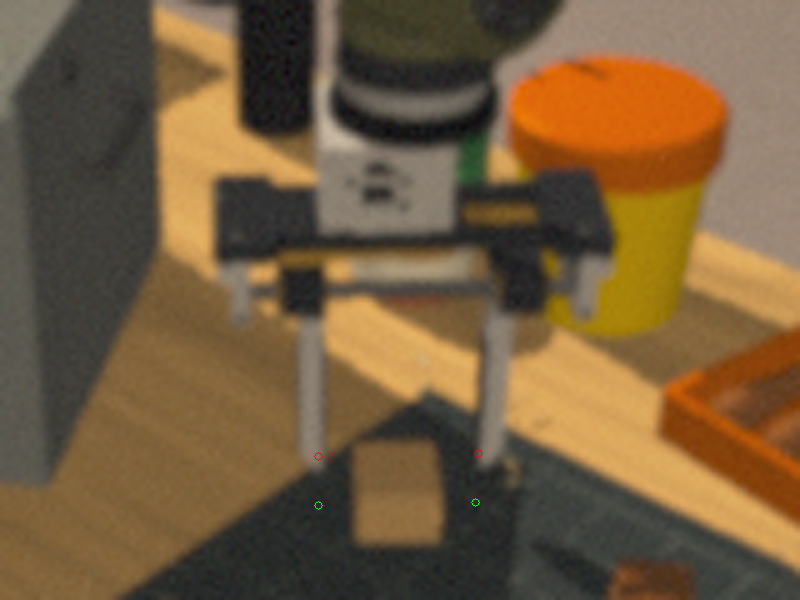

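The side view shows the fingertips at about the TCP itself (row 465), not 25 mm ahead of it (green marks, row 505). So the real tips sit about 25 mm higher than stated. I'll descend about 20 mm more and watch the force.

>>> apply_moves(
  deltas=[
    [0,0,0,-1,0,0,0],
    [0,0,0,-0.5,0,0,0],
    [0,0,0,-0.5,0,0,0],
    [0,0,0,0,0,0,0],
  ],
)

```text
time_s: 6.35
ee_pos: [0.608, -0.0117, 0.008]
eef_rot: [-3.14, 0.001, 0.809]
force: [0.6, 0.4, 0.1]
grip_width: 0.0941
grip_force: 0.0
```

>>> apply_moves(
  deltas=[
    [255,0,0,0,0,0,0],
    [255,0,0,0,0,0,0],
    [255,0,0,0,0,0,0],
    [255,0,0,0,0,0,0],
    [255,0,0,0,0,0,0],
    [255,0,0,0,0,0,0],
    [255,0,0,0,0,0,0],
    [255,0,0,0,0,0,0],
    [255,0,0,0,0,0,0],
    [255,0,0,0,0,0,0],
  ],
)

```text
time_s: 7.35
ee_pos: [0.6085, -0.0117, 0.0091]
eef_rot: [-3.142, 0.0, 0.809]
force: [-1.1, -0.5, 0.7]
grip_width: 0.0399
grip_force: 12.0
```

The block is gripped at 39.9 mm. Now I'll lift it and carry it over the throat.

>>> apply_moves(
  deltas=[
    [255,0,0,4.8,0,0,0],
    [255,0,0,4.8,0,0,0],
    [255,0,0,4.8,0,0,0],
    [255,0,0,4.8,0,0,0],
    [255,0,0,4.8,0,0,0],
    [255,0,0,4.8,0,0,0],
  ],
)

```text
time_s: 7.95
ee_pos: [0.6081, -0.0117, 0.2992]
eef_rot: [3.141, -0.0, 0.809]
force: [-0.2, 0.8, -0.6]
grip_width: 0.0397
grip_force: 12.0
```

>>> apply_moves(
  deltas=[
    [255,-0.4,3.5,0,0,0,-0.026],
    [255,-0.4,3.5,0,0,0,-0.026],
    [255,-0.4,3.5,0,0,0,-0.026],
    [255,-0.4,3.5,0,0,0,-0.026],
    [255,-0.4,3.5,0,0,0,-0.026],
    [255,-0.4,3.5,0,0,0,-0.026],
    [255,-0.4,3.5,0,0,0,-0.026],
    [255,-0.3,3.2,0,0,0,-0.024],
    [255,0,0,0,0,0,0],
    [255,0,0,0,0,0,0],
  ],
)

```text
time_s: 8.95
ee_pos: [0.5774, 0.2655, 0.2967]
eef_rot: [3.142, 0.001, 0.604]
force: [0.8, -0.1, 0.0]
grip_width: 0.04
grip_force: 12.0
```

```bash
python3 - <<'E'
from h import *
c,o=wrist(); a=c['img'].copy(); print(o['ee_pos'],o['eef_rot'][2],o['grip_width'])
C=np.array([.5254,.2883]);th=np.radians(-145.8);x=np.array([np.cos(th),np.sin(th)]);y=np.array([-x[1],x[0]])
for p in[(-125,-124,225),(-125,124,225),(125,124,225),(125,-124,225),(-45,-122,147),(-45,122,147),(53,-119,206),(53,119,206)]:
    q=C+x*p[0]/1e3+y*p[1]/1e3; u,v=proj(c,[*q,p[2]/1e3]); print(p,round(u),round(v)); cv2.circle(a,(int(u),int(v)),4,(255,0,0),2)
cv2.imwrite('pics/w4.png',a[:,:,::-1])
E
```

```text
[0.57736983 0.26550469 0.29672128] 0.6041483276862598 0.0399518438948823
(-125, -124, 225) 20 79
(-125, 124, 225) 401 82
(125, 124, 225) 373 400
(125, -124, 225) 75 398
(-45, -122, 147) 97 179
(-45, 122, 147) 364 181
(53, -119, 206) 81 309
(53, 119, 206) 368 311
```

View pics/w4.png

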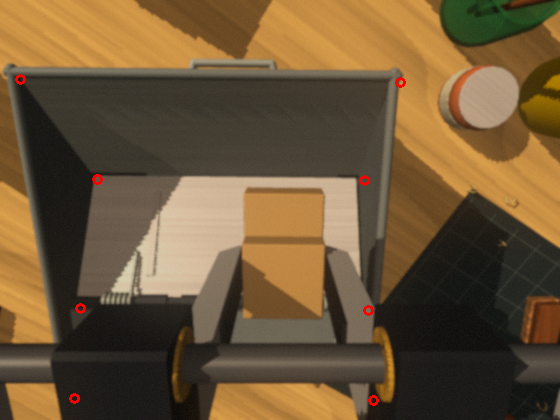

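The predicted bin points agree with the picture to within a few pixels: V-line rows 177–181, and the handle on the front edge at (232,65). Lowering the block now.

>>> apply_moves(
  deltas=[
    [255,0,0,-3,0,0,0],
    [255,0,0,-3,0,0,0],
    [255,0,0,-2.5,0,0,0],
    [255,0,0,-1.5,0,0,0],
    [255,0,0,-0.8,0,0,0],
    [255,0,0,-0.5,0,0,0],
    [255,0,0,-0.3,0,0,0],
    [255,0,0,0,0,0,0],
  ],
)

```text
time_s: 9.8
ee_pos: [0.5777, 0.2651, 0.1814]
eef_rot: [3.142, -0.001, 0.603]
force: [0.6, -0.6, -0.7]
grip_width: 0.0397
grip_force: 12.0
```

>>> apply_moves(
  deltas=[
    [255,0,0,-0.2,0,0,0],
    [90,0,0,0,0,0,0],
    [90,0,0,0,0,0,0],
    [90,0,0,0,0,0,0],
    [90,0,0,0,0,0,0],
    [90,0,0,0,0,0,0],
    [90,0,0,0,0,0,0],
  ],
)

```text
time_s: 10.5
ee_pos: [0.5775, 0.2653, 0.1791]
eef_rot: [-3.142, -0.0, 0.603]
force: [-0.1, 0.2, 0.3]
grip_width: 0.0608
grip_force: 0.0
```

>>> apply_moves(
  deltas=[
    [90,0,0,4,0,0,0],
    [90,0,0,4.5,0,0,0],
    [90,0,0,4.5,0,0,0],
    [90,0,0,4,0,0,0],
    [0,0,0,0,0,0,0],
    [0,0,0,0,0,0,0],
  ],
)

```text
time_s: 11.1
ee_pos: [0.5776, 0.2653, 0.3492]
eef_rot: [3.141, -0.001, 0.603]
force: [0.7, -0.7, -0.6]
grip_width: 0.0735
grip_force: 0.0
```

```bash
python3 - <<'E'
from h import *
c,o=wrist(); a=c['img'].copy(); print(o['ee_pos'],o['eef_rot'][2],o['grip_width'])
s=a[60:330,60:400].astype(int); m=((s[:,:,0]-s[:,:,2])>50).astype(np.uint8)
for k in cv2.findContours(m,0,1)[0]:
    if cv2.contourArea(k)>300: x,y,w,h=cv2.boundingRect(k); print(x+60,y+60,w,h,cv2.contourArea(k))
C=np.array([.5254,.2883]);th=np.radians(-145.8);X=np.array([np.cos(th),np.sin(th)]);Y=np.array([-X[1],X[0]])
for p in[(-68,48,170),(-6,48,200),(-37,28,186),(-37,68,186)]:
    q=C+X*p[0]/1e3+Y*p[1]/1e3; print(p,proj(c,[*q,p[2]/1e3]))
E
```

```text
[0.57759567 0.2653075  0.34923983] 0.6027928712898816 0.07346636477559944
160 151 189 120 14636.0
60 124 27 181 2372.5
60 60 340 203 9397.0
(-68, 48, 170) (np.float64(283.1950118788811), np.float64(151.84280684214394))
(-6, 48, 200) (np.float64(282.79169380619936), np.float64(221.7502774000349))
(-37, 28, 186) (np.float64(262.02569432824), np.float64(186.2488960228008))
(-37, 68, 186) (np.float64(303.96559738660244), np.float64(186.4996665783756))
```

```bash
python3 - <<'E'
from h import *
c,o=wrist(); h=cv2.cvtColor(c['img'],cv2.COLOR_RGB2HSV)
print(h[186,283],h[205,283],h[186,230],h[160,283])
m=cv2.inRange(h,(5,int(.5*h[186,283][1]+.5*h[186,230][1]),60),(25,255,255)); m[:100]=0;m[320:]=0;m[:,:100]=0;m[:,350:]=0
k=max(cv2.findContours(m,0,1)[0],key=cv2.contourArea); print(cv2.minAreaRect(k),cv2.contourArea(k))
E
```

```text
[ 17 162 202] [ 16 153 201] [ 16  73 202] [ 16 160 198]
((283.5, 184.0), (68.0, 43.0), 90.0) 2808.0
```

The block rests as planned (rows 150–218). Now the round offcut.

>>> apply_moves(
  deltas=[
    [0,-1,-4.8,0,0,0,0.081],
    [0,-1,-4.8,0,0,0,0.081],
    [0,-1,-4.8,0,0,0,0.081],
    [0,-1,-4.8,0,0,0,0.081],
    [0,-1,-4.8,0,0,0,0.081],
    [0,-1,-4.8,0,0,0,0.081],
    [0,-1,-4.8,0,0,0,0.081],
    [0,-1,-4.8,0,0,0,0.081],
    [0,-1,-4.8,0,0,0,0.081],
    [0,-1,-4.8,0,0,0,0.081],
  ],
)

```text
time_s: 12.2
ee_pos: [0.4765, -0.2164, 0.3478]
eef_rot: [-3.14, -0.001, 1.416]
force: [0.4, -0.2, -0.1]
grip_width: 0.0942
grip_force: 0.0
```

>>> apply_moves(
  deltas=[
    [0,-1,-4.8,0,0,0,0.081],
    [0,-1,-4.8,0,0,0,0.081],
    [0,0,0,-4.5,0,0,0],
    [0,0,0,-4.5,0,0,0],
    [0,0,0,-4.5,0,0,0],
    [0,0,0,-4.5,0,0,0],
    [0,0,0,-1,0,0,0],
    [0,0,0,0,0,0,0],
  ],
)

```text
time_s: 13.0
ee_pos: [0.457, -0.3103, 0.158]
eef_rot: [-3.139, -0.002, 1.575]
force: [0.8, -0.5, 0.5]
grip_width: 0.0943
grip_force: 0.0
```

```bash
python3 - <<'E'
from h import *
c,o=wrist(); im=c['img']; print(o['ee_pos'],o['eef_rot'][2],o['qpos'].round(2),o['grip_width'])
u0,v0=proj(c,[.4566,-.3126,.03]); print(u0,v0)
cv2.imwrite('pics/w5.png',im[:,:,::-1])
s=im.astype(int); m=((s[:,:,0]-s[:,:,2])>60)&(s[:,:,0]>120); m=m.astype(np.uint8); m[300:]=0
for k in cv2.findContours(m,0,1)[0]:
    if cv2.contourArea(k)>300:
        (x,y),r=cv2.minEnclosingCircle(k); p=onz(c,x,y,.03); print(round(x,1),round(y,1),round(r,1),cv2.contourArea(k)/(3.14*r*r),p, 'r mm',np.linalg.norm(onz(c,x+r,y,.03)-p)*1e3)
E
```

```text
[ 0.45701115 -0.31028722  0.1579889 ] 1.5748414387487157 [-0.66  0.35  1.56  0.    1.23 -0.67] 0.09429564438329198
283.0087405926041 205.2480643760513
291.0 205.0 28.4 0.688901094644574 [ 0.46353612 -0.31234454  0.03      ] r mm 24.6839257382126
454.0 205.7 45.8 0.47975864480841823 [ 0.60494991 -0.31232964  0.03      ] r mm 39.65007477721877
277.8 92.1 27.3 0.4053927956243064 [ 0.45205455 -0.21901256  0.03      ] r mm 21.87627304430618
476.0 14.0 54.8 0.25981021753258615 [ 0.60289967 -0.16173935  0.03      ] r mm 41.66300594648978
76.5 149.5 167.9 0.5004292887354437 [ 0.28379265 -0.26537966  0.03      ] r mm 140.40836956660735
```

View pics/w5.png

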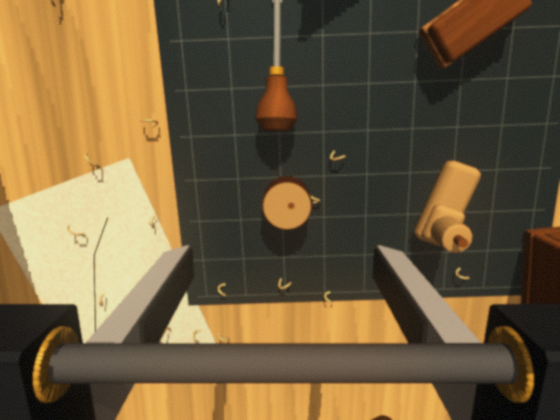

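The disc's top face is centred at (287,204), about 50 px across (43 mm, as expected). The gouge handle ends at row 130, clear of the fingers.

>>> apply_moves(
  deltas=[
    [0,0.3,-0.1,0,0,0,0],
    [0,0,0,-4,0,0,0],
    [0,0,0,-4,0,0,0],
    [0,0,0,-4,0,0,0],
    [0,0,0,-2,0,0,0],
    [0,0,0,-0.9,0,0,0],
    [0,0,0,0,0,0,0],
  ],
)

```text
time_s: 13.75
ee_pos: [0.4611, -0.312, 0.0106]
eef_rot: [3.141, 0.0, 1.575]
force: [0.4, -0.0, 0.2]
grip_width: 0.0938
grip_force: 0.0
```

>>> apply_moves(
  deltas=[
    [255,0,0,0,0,0,0],
    [255,0,0,0,0,0,0],
    [255,0,0,0,0,0,0],
    [255,0,0,0,0,0,0],
    [255,0,0,0,0,0,0],
    [255,0,0,0,0,0,0],
    [255,0,0,0,0,0,0],
    [255,0,0,0,0,0,0],
    [255,0,0,0,0,0,0],
    [255,0,0,0,0,0,0],
  ],
)

```text
time_s: 14.75
ee_pos: [0.4605, -0.3117, 0.0101]
eef_rot: [3.142, 0.0, 1.575]
force: [-0.4, -0.2, 1.0]
grip_width: 0.0436
grip_force: 12.0
```

>>> apply_moves(
  deltas=[
    [255,0,0,5,0,0,0],
    [255,0,0,5,0,0,0],
    [255,0,0,5,0,0,0],
    [255,0,0,5,0,0,0],
    [255,0,0,5,0,0,0],
    [255,0,0,5,0,0,0],
    [255,0.5,4.4,0,0,0,-0.065],
    [255,0.5,4.4,0,0,0,-0.065],
    [255,0.5,4.4,0,0,0,-0.065],
    [255,0.5,4.4,0,0,0,-0.065],
  ],
)

```text
time_s: 15.75
ee_pos: [0.4803, -0.1341, 0.31]
eef_rot: [3.142, 0.0, 1.312]
force: [0.3, -1.0, -1.1]
grip_width: 0.0434
grip_force: 12.0
```

>>> apply_moves(
  deltas=[
    [255,0.5,4.4,0,0,0,-0.065],
    [255,0.5,4.4,0,0,0,-0.065],
    [255,0.5,4.4,0,0,0,-0.065],
    [255,0.5,4.4,0,0,0,-0.065],
    [255,0.5,4.4,0,0,0,-0.065],
    [255,0.5,4.4,0,0,0,-0.065],
    [255,0.5,4.4,0,0,0,-0.065],
    [255,0.5,4.4,0,0,0,-0.065],
    [255,0.4,4.4,0,0,0,-0.065],
    [255,0.4,4.4,0,0,0,-0.065],
  ],
)

```text
time_s: 16.75
ee_pos: [0.5283, 0.3062, 0.3099]
eef_rot: [-3.142, 0.0, 0.662]
force: [1.7, -0.1, -0.4]
grip_width: 0.0434
grip_force: 12.0
```

>>> apply_moves(
  deltas=[
    [255,0.1,4.5,0,0,0,-0.065],
    [255,0,0,0,0,0,0],
    [255,0,0,0,0,0,0],
  ],
)

```text
time_s: 17.05
ee_pos: [0.5293, 0.3498, 0.3092]
eef_rot: [3.142, 0.001, 0.602]
force: [-0.4, -1.2, -0.5]
grip_width: 0.0435
grip_force: 12.0
```

>>> apply_moves(
  deltas=[
    [255,0,0,-3.5,0,0,0],
    [255,0,0,-3.5,0,0,0],
    [255,0,0,-3,0,0,0],
    [255,0,0,-1.8,0,0,0],
    [255,0,0,-0.8,0,0,0],
    [255,0,0,-0.5,0,0,0],
    [255,0,0,-0.3,0,0,0],
    [255,0,0,-0.2,0,0,0],
    [255,0,0,0,0,0,0],
  ],
)

```text
time_s: 17.95
ee_pos: [0.53, 0.3494, 0.1751]
eef_rot: [3.141, -0.002, 0.6]
force: [1.9, 0.1, 3.6]
grip_width: 0.0436
grip_force: 12.0
```

>>> apply_moves(
  deltas=[
    [85,0,0,0,0,0,0],
    [85,0,0,0,0,0,0],
    [85,0,0,0,0,0,0],
    [85,0,0,0,0,0,0],
    [85,0,0,0,0,0,0],
    [85,0,0,0,0,0,0],
  ],
)

```text
time_s: 18.55
ee_pos: [0.5295, 0.3493, 0.174]
eef_rot: [-3.142, 0.0, 0.6]
force: [0.4, -0.3, 0.0]
grip_width: 0.0627
grip_force: 0.0
```

>>> apply_moves(
  deltas=[
    [85,0,0,4,0,0,0],
    [85,0,0,4,0,0,0],
    [85,0,0,4,0,0,0],
    [85,0.5,-1,4.5,0,0,0],
    [255,1,-2,1,0,0,0],
    [255,1,-1,0,0,0,0],
    [255,0,0,0,0,0,0],
    [255,0,0,0,0,0,0],
  ],
)

```text
time_s: 19.35
ee_pos: [0.5543, 0.3094, 0.3471]
eef_rot: [-3.141, 0.003, 0.599]
force: [0.7, 0.8, 0.6]
grip_width: 0.0339
grip_force: 0.0
```

```bash
cat > chk.py <<'E'
from h import *
c,o=wrist(); print(o['ee_pos'],o['eef_rot'][2],o['grip_width'],o['force'].round(1))
cv2.imwrite('pics/last.png',c['img'][:,:,::-1])
h=cv2.cvtColor(c['img'],cv2.COLOR_RGB2HSV); m=cv2.inRange(h,(5,115,60),(25,255,255)); m[:100]=0;m[320:]=0
for k in cv2.findContours(m,0,1)[0]:
    if cv2.contourArea(k)>300: print(cv2.boundingRect(k),cv2.minAreaRect(k),cv2.contourArea(k))
C=np.array([.5254,.2883]);th=np.radians(-145.8);X=np.array([np.cos(th),np.sin(th)]);Y=np.array([-X[1],X[0]])
for p in[(-37,48,190),(-37,-48,193),(-45,-122,147),(-45,122,147)]:
    q=C+X*p[0]/1e3+Y*p[1]/1e3; print(p,np.round(proj(c,[*q,p[2]/1e3])))
E
python3 chk.py
```

```text
[0.55434755 0.30943797 0.3471454 ] 0.5993350706953535 0.03393661329731522 [0.7 0.8 0.6]
(532, 282, 28, 38) ((545.5, 300.5), (37.0, 27.0), 90.0) 890.5
(211, 160, 47, 48) ((234.0, 183.5), (47.0, 46.0), 90.0) 1682.5
(313, 156, 46, 69) ((335.5, 190.0), (68.0, 45.0), 90.0) 2907.0
(422, 100, 138, 167) ((490.5, 183.0), (166.0, 137.0), 90.0) 13009.5
(0, 100, 140, 220) ((69.5, 209.5), (219.0, 139.0), 90.0) 26046.5
(-37, 48, 190) [336. 193.]
(-37, -48, 193) [233. 193.]
(-45, -122, 147) [168. 176.]
(-45, 122, 147) [401. 177.]
```

Both offcuts sit level in the V: the disc at (234,183) and the block at (335,190), with free space between them. Next I'll press the flap with the closed fingers at mid-width.

>>> apply_moves(
  deltas=[
    [255,-1.9,-1.4,0,0,0,0],
    [255,-1.9,-1.4,0,0,0,0],
    [255,0,0,-3,0,0,0],
    [255,0,0,-3,0,0,0],
    [255,0,0,-3,0,0,0],
    [255,0,0,-3,0,0,0],
    [255,0,0,-2,0,0,0],
    [255,0,0,0,0,0,0],
  ],
)

```text
time_s: 20.2
ee_pos: [0.5149, 0.2814, 0.2057]
eef_rot: [-3.141, 0.006, 0.601]
force: [-0.2, 0.6, 0.6]
grip_width: 0.0001
grip_force: 0.0
```

>>> apply_moves(
  deltas=[
    [255,0,0,-1.5,0,0,0],
    [255,0,0,-1,0,0,0],
    [255,0,0,-1,0,0,0],
    [255,0,0,0,0,0,0],
  ],
)

```text
time_s: 20.6
ee_pos: [0.5172, 0.282, 0.1743]
eef_rot: [3.141, -0.003, 0.6]
force: [7.6, 4.7, 2.8]
grip_width: 0.0003
grip_force: 3.9
```

```bash
python3 chk.py; python3 - <<'E'
from h import *
t=ctrl.camera('top'); h=cv2.cvtColor(t['img'],cv2.COLOR_RGB2HSV)
C=np.array([.5254,.2883]);th=np.radians(-145.8);X=np.array([np.cos(th),np.sin(th)]);Y=np.array([-X[1],X[0]])
for p in[(-37,48,190),(-37,-48,193)]:
    u,v=map(int,proj(t,[*(C+X*p[0]/1e3+Y*p[1]/1e3),p[2]/1e3])); print(u,v,h[v-2:v+3,u-2:u+3].reshape(-1,3).mean(0))
print(ctrl.get_obs()['force'])
E
```

```text
[0.51718296 0.2819712  0.17433036] 0.6000341551805803 0.0002910083413545659 [7.6 4.7 2.8]
(140, 129, 92, 91) ((185.60113525390625, 173.4075164794922), (89.6377182006836, 89.86579895019531), 81.25383758544922) 6299.0
(334, 116, 96, 133) ((381.7442932128906, 181.88595581054688), (94.38685607910156, 132.70623779296875), 0.8425243496894836) 11625.5
(-37, 48, 190) [387. 177.]
(-37, -48, 193) [176. 177.]
(-45, -122, 147) [ 67. 149.]
(-45, 122, 147) [499. 150.]
197 199 [47.04 52.96 84.28]
167 219 [ 24.44 111.92 100.32]
[7.22010673 4.07021949 3.65038095]
```

>>> apply_moves(
  deltas=[
    [255,0,0,-0.7,0,0,0],
    [255,0,0,-0.7,0,0,0],
    [255,0,0,0,0,0,0],
  ],
)

```text
time_s: 21.0
ee_pos: [0.5173, 0.282, 0.1609]
eef_rot: [3.141, -0.003, 0.6]
force: [5.8, 4.4, 4.1]
grip_width: 0.0006
grip_force: 4.0
```

```bash
python3 chk.py
```

```text
[0.51732952 0.28198792 0.16089922] 0.5999795938569343 0.0006113315486713964 [5.8 4.4 4.1]
(163, 140, 70, 23) ((197.5, 151.0), (22.0, 69.0), 90.0) 1170.5
(332, 122, 99, 136) ((380.8224182128906, 189.9117431640625), (96.41680145263672, 135.24008178710938), 1.080924153327942) 11795.0
(-37, 48, 190) [396. 182.]
(-37, -48, 193) [167. 183.]
(-45, -122, 147) [ 52. 151.]
(-45, 122, 147) [513. 153.]
```

>>> apply_moves(
  deltas=[
    [255,0,0,-0.8,0,0,0],
    [255,0,0,-0.8,0,0,0],
    [255,0,0,-0.8,0,0,0],
    [255,0,0,-0.4,0,0,0],
    [255,0,0,0,0,0,0],
    [255,0,0,0,0,0,0],
  ],
)

```text
time_s: 21.65
ee_pos: [0.5175, 0.282, 0.133]
eef_rot: [3.141, -0.003, 0.6]
force: [6.8, 4.1, -1.3]
grip_width: 0.0002
grip_force: 3.4
```

```bash
python3 chk.py
```

```text
[0.51749741 0.28204832 0.1329699 ] 0.5999258488700066 0.00020277271845603928 [ 6.8  4.1 -1.3]
(-37, 48, 190) [419. 197.]
(-37, -48, 193) [142. 198.]
(-45, -122, 147) [ 15. 158.]
(-45, 122, 147) [549. 160.]
```

>>> apply_moves(
  deltas=[
    [255,0,0,0,0,0,0],
    [255,0,0,0,0,0,0],
    [255,0,0,0,0,0,0],
    [255,0,0,0,0,0,0],
    [255,0,0,0,0,0,0],
    [255,0,0,0,0,0,0],
  ],
)

```text
time_s: 22.3
ee_pos: [0.5175, 0.2821, 0.133]
eef_rot: [3.141, -0.003, 0.6]
force: [5.9, 3.7, -0.5]
grip_width: 0.0003
grip_force: 3.4
```

```bash
python3 - <<'E'
from h import *
c,o=wrist(); print(o['force'].round(1),o['ee_pos'])
C=np.array([.5254,.2883]);th=np.radians(-145.8);X=np.array([np.cos(th),np.sin(th)]);Y=np.array([-X[1],X[0]])
h=cv2.cvtColor(c['img'],cv2.COLOR_RGB2HSV); m=cv2.inRange(h,(4,90,15),(28,255,255)); m[330:]=0
for k in cv2.findContours(m,0,1)[0]:
    if cv2.contourArea(k)>150:
        x,y,w,hh=cv2.boundingRect(k); q=onz(c,x+w/2,y+hh/2,.04)[:2]-C; print(x,y,w,hh,cv2.contourArea(k),'bin xy at z.04',(q@X).round(3),(q@Y).round(3), h[y+hh//2,x+w//2])
E
```

```text
[ 5.9  3.7 -0.5] [0.51750835 0.28207288 0.13298841]
318 145 61 13 673.0 bin xy at z.04 -0.038 0.049 [ 16 154 134]
```

```bash
python3 - <<'E'
from h import *
c,o=wrist(); h=cv2.cvtColor(cv2.GaussianBlur(c['img'],(7,7),0),cv2.COLOR_RGB2HSV)
for v in range(100,300,8): print(v,' '.join('%2d/%3d/%3d'%tuple(h[v,u]) for u in range(40,540,42)))
E
```

```text
100 21/ 59/ 74 23/ 59/ 73 20/ 59/ 78 21/ 61/ 83 20/ 64/ 84 21/ 61/ 83 21/ 61/ 83 21/ 61/ 83 21/ 61/ 83 20/ 61/ 83 21/ 62/ 82 21/ 62/ 82
108 21/ 59/ 73 21/ 56/ 73 21/ 57/ 71 22/ 61/ 80 21/ 61/ 80 21/ 60/ 81 22/ 60/ 81 21/ 62/ 82 22/ 58/ 83 20/ 63/ 85 20/ 60/ 85 22/ 55/ 83
116 21/ 59/ 74 23/ 57/ 72 21/ 60/ 72 21/ 62/ 82 21/ 62/ 82 20/ 61/ 84 21/ 61/ 84 21/ 61/ 84 21/ 58/ 84 21/ 61/ 84 21/ 58/ 83 21/ 59/ 82
124 21/ 59/ 73 21/ 59/ 74 19/ 59/ 74 21/ 62/ 82 21/ 61/ 84 21/ 58/ 84 21/ 58/ 83 21/ 60/ 85 21/ 58/ 84 21/ 61/ 84 20/ 61/ 84 21/ 61/ 83
132 21/ 59/ 74 19/ 59/ 74 21/ 59/ 73 22/ 60/ 76 20/ 61/ 83 21/ 61/ 84 20/ 60/ 85 21/ 61/ 84 21/ 61/ 84 21/ 61/ 83 21/ 59/ 82 21/ 59/ 82
140 21/ 57/ 72 21/ 57/ 72 21/ 60/ 72 21/ 59/ 73 21/ 65/ 83 21/ 58/ 84 21/ 57/ 85 21/ 60/ 85 21/ 60/ 85 21/ 61/ 84 22/ 58/ 83 20/ 61/ 84
148 20/ 46/ 33 25/ 46/ 33 21/ 50/ 36 23/ 45/ 73 21/ 48/ 75 23/ 53/ 77 21/ 52/ 78 15/150/129 16/147/120 24/ 52/ 74 23/ 52/ 44 20/ 50/ 46
156 20/ 46/ 33 24/ 40/ 32 15/ 45/ 34 24/ 49/ 73 21/ 48/ 74 24/ 48/ 75 21/ 47/ 76 16/124/101 16/122/100 21/ 48/ 74 21/ 48/ 37 25/ 41/ 37
164 20/ 46/ 
[... 1599 characters left out ...]
6/ 68/209 21/ 54/ 94
260 25/ 45/ 34 16/ 73/102 14/ 74/103 15/ 73/ 98 14/ 73/102 16/ 68/198 16/ 64/151 16/ 69/199 16/ 69/193 16/ 69/208 16/ 68/207 21/ 54/ 94
268 20/ 45/ 34 15/ 72/106 15/ 72/106 15/ 76/ 94 15/ 72/106 16/ 68/202 16/ 66/151 15/ 75/112 16/ 68/202 16/ 68/213 16/ 66/212 21/ 54/ 95
276 21/ 51/ 35 16/ 72/103 14/ 72/103 16/ 75/ 98 15/ 75/105 16/ 68/202 17/ 65/150 15/ 74/110 16/ 68/206 16/ 67/209 16/ 67/208 22/ 51/ 95
284 18/ 65/ 51 15/ 74/103 15/ 74/103 15/ 74/103 15/ 73/154 16/ 69/197 17/ 65/150 15/ 73/109 16/ 68/209 16/ 67/212 16/ 67/213 17/ 62/123
292 16/ 74/100 15/ 77/103 15/ 74/103 16/ 74/103 15/ 68/198 16/ 68/181 16/ 65/149 15/ 73/105 16/ 69/204 16/ 67/207 16/ 67/209 16/ 68/203
```

The gap (rows 145–225) is clear. One edge of the block shows on the floor, and no wood remains on the slope or flap. Now I'll withdraw so the flap shuts.

>>> apply_moves(
  deltas=[
    [255,0,0,1.5,0,0,0],
    [255,0,0,1.5,0,0,0],
    [255,0,0,2,0,0,0],
    [255,0,0,3,0,0,0],
    [255,0,0,4,0,0,0],
    [255,0,0,5,0,0,0],
    [255,0,0,5,0,0,0],
    [255,0,0,0,0,0,0],
    [255,0,0,0,0,0,0],
    [255,0,0,0,0,0,0],
  ],
)

```text
time_s: 23.4
ee_pos: [0.5162, 0.2812, 0.3508]
eef_rot: [-3.141, 0.002, 0.6]
force: [-0.0, -0.2, 0.2]
grip_width: 0.0004
grip_force: 0.0
```

```bash
python3 - <<'E'
from h import *
c,o=wrist(); print(o['force'].round(1),o['ee_pos'],o['time_s'])
h=cv2.cvtColor(cv2.GaussianBlur(c['img'],(7,7),0),cv2.COLOR_RGB2HSV)
C=np.array([.5254,.2883]);th=np.radians(-145.8);X=np.array([np.cos(th),np.sin(th)]);Y=np.array([-X[1],X[0]])
for p in[(-45,50,147),(-45,-50,147)]: print(p,np.round(proj(c,[*(C+X*p[0]/1e3+Y*p[1]/1e3),p[2]/1e3])))
for v in range(140,240,5): print(v,' '.join('%2d/%3d/%3d'%tuple(h[v,u]) for u in range(170,400,40)))
E
```

```text
[-0.  -0.2  0.2] [0.51617452 0.28124641 0.35078501] 23.4
(-45, 50, 147) [332. 130.]
(-45, -50, 147) [234. 130.]
140 15/ 75/105 15/ 75/106 16/ 69/200 16/ 70/201 16/ 69/202 16/ 70/201
145 16/ 73/102 15/ 75/105 16/ 69/199 16/ 70/201 15/ 69/203 16/ 69/203
150 15/ 75/102 15/ 75/105 16/ 70/198 16/ 70/200 16/ 68/202 16/ 69/202
155 15/ 76/107 14/ 75/109 16/ 70/203 15/ 69/202 16/ 70/205 16/ 69/204
160 15/ 75/106 15/ 74/110 16/ 69/204 16/ 68/202 16/ 69/204 16/ 69/203
165 15/ 76/104 15/ 76/108 16/ 69/201 16/ 70/201 16/ 68/202 15/ 69/203
170 15/ 76/104 15/ 75/112 16/ 69/199 16/ 70/199 16/ 69/201 16/ 71/202
175 15/ 77/103 15/ 74/135 16/ 71/200 16/ 70/199 16/ 69/202 16/ 69/203
180 15/ 78/102 15/ 70/193 16/ 69/199 16/ 70/198 16/ 70/200 16/ 69/199
185 15/ 77/106 16/ 68/206 16/ 69/201 16/ 70/198 16/ 70/198 16/ 69/197
190 15/ 79/107 16/ 69/206 15/ 67/201 16/ 68/198 16/ 69/200 16/ 70/200
195 15/ 75/105 16/ 68/202 16/ 70/201 16/ 69/200 16/ 69/201 16/ 69/203
200 15/ 75/105 16/ 68/203 16/ 69/204 16/ 70/201 16/ 69/200 16/ 69/199
205 15/ 76/107 16/ 69/204 16/ 68/204 16/ 69/201 16/ 69/201 16/ 68/202
210 15/ 75/105 16/ 70/201 16/ 68/202 16/ 69/199 15/ 70/198 16/ 70/198
215 15/ 77/106 16/ 68/205 16/ 69/201 16/ 70/197 16/ 69/197 16/ 69/199
220 15/ 77/103 16/ 68/198 15/ 69/195 16/ 71/190 16/ 70/190 16/ 70/193
225 15/ 76/104 16/ 69/180 16/ 70/189 16/ 70/186 16/ 71/186 16/ 69/180
230 14/ 78/ 62 15/ 60/ 76 15/ 62/ 82 14/ 65/ 83 14/ 63/ 85 20/ 64/128
235 18/ 74/ 52 15/ 59/ 61 15/ 62/ 66 14/ 64/ 68 15/ 61/ 67 21/ 63/118
```

The flap shows as an unbroken plate up to the slope foot with nothing on it, so it is shut. I'll hand in.

```bash
python3 -c "
from station import ctrl
print(ctrl.hand_in())"
```

```text
the job is handed in; nothing more can be done
None
```

I handed the job in at about 23 s: by the camera readings both offcuts dropped through into the bin (I never saw the disc directly on the floor), the flap is shut and nothing else was touched. The hand-in gave no verdict, and the fingertips turned out to be about 25 mm shorter than stated.

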